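# Hook the red shelf bracket into the slotted uprights and lock it

### The arm

A 6-joint arm with a two-finger parallel gripper is mounted at the origin on the work surface. World frame = base frame: x ahead of the robot, y to its left, z up, the work surface at z = 0. Lengths are in m, angles in rad, forces in N, time in s.
With the tool pointing down it reaches from about 0.425 to 1.125 m from the base axis. Payload 14.9 kg.
Tool frame: the origin (TCP) lies between the finger pads; the fingertips stand 8 mm ahead of it and the grasp point (between the pads) lies 11 mm behind it; x points along the fingers, y is the direction in which the jaws open and shut, and the axes are right-handed (so a half turn about x gives the same grasp; the last joint's range is limited). The gripper opens to 91 mm and grips with 3 to 60 N. Pads are 32 mm wide; open, the fingers measure 118 mm over their backs; the gripper's body (76 mm by 178 mm) begins 60 mm behind the grasp point.
Start: joints at [-1.362, 0.379, 1.734, -0, 1.028, -0.033], TCP at [0.168, -0.68, 0.222] pointing down, gripper open.
Joint ranges: [-2.77, 2.77], [-0.74, 2.19], [0, 2.66], [-1.06, 4.2], [0.31, 2.87], [-3.08, 3.08]. Speed limits (rad/s): [1.89, 1.89, 2.39, 3.14, 3.14, 3.14].

### API

Orientations are given as a rotation vector (axis times angle).
In Python, from plant import telemetry, grab_frame, calibration, ctrl gives the robot as it stands.
- The arm moves only by the tool apply_moves, never from a script. Its argument "moves" is a list of rows, each a list of 3 entries, a list of its own where there are three numbers: the opening, from 0 (shut) to 1 (fully open), then the shift along the world's x, y, z in mm, then the turn about the world's z in degrees. A call has 1 to 12 rows; each row shifts and turns the pose as measured when the row begins; what a row does not reach is not made up. A row lasts 1/10 s, in which the tool goes at most 50 mm and 8.59 degrees, less where a joint would pass 70% of its speed; a pose out of reach is approached as far as the arm can. A call with a gripper value outside its range is refused whole. The fingers move at their own pace and stop on an object; the grip force is fixed at half the most. Time passes only in rows, so rows that do not move let the fingers close. It gives the time, the measured TCP pose, the force and the opening at its end, in the units of the state.
- telemetry.observe(): the state, without advancing time (a new reading comes with each control period).
- grab_frame(name): name is "scene" or "side" or "wrist"; returns (picture, depth): 420x560x3 uint8, red, green, blue; 420x560 float32, m along the optical axis (not along the pixel's ray), 0 where there is no reading.
- calibration(name): a dict with "intrinsics" (3x3 intrinsics, pixels), "k1" (the pictures are not rectified: a ray, as slopes to the right and down, at radius r is drawn at 1 + k1 r^2 times it, then the intrinsics apply), "eye" and "attitude" of the camera in the world. Camera axes: x right, y down, z forward; pixel columns grow to the right and rows downward; lengths in m; the calibration is good to about 2 mm. A picture is of the moment at which its call begins: read the wrist's pose just before it. calibration takes no time and is no camera call; for the wrist camera it gives the pose at the moment of the call.
- ctrl.finish_job(): hands the job in, once; it reports no verdict.
The state is a dict: "time": time; "q": joint angles; "joint_vel": joint speeds; "effort": joint torques, N m; "tool_pos": TCP position; "eef_rot": TCP orientation; "wrist_force": force on the tool from outside, world axes, zero at the start; "moment": the same for the moment, N m; "gripper_width": finger opening in m.
Only numpy, scipy, OpenCV 4.12 (cv2) and the standard library are available. Lean on these libraries where they do the work, as an engineer would, in place of code of your own. Each camera call takes 0.05 s, during which the arm holds its last target.

### The job

Take the red bracket from the low wooden shelf, lifting it over the front rail and drawing it forward out of the shelf towards the robot. Hook its two claws into the slots of the grey uprights, then press down on its arm close to the uprights until it is fully home and the yellow catch has closed over its top edge. Leave everything else where it is.

Things in the scene. Friction and masses are not known exactly. Their poses are not given: they have to be found in the camera images.
- bracket_grip (a point): Red metal bracket, 0.3 kg. x points to its claws, y across, z up. Its level arm, 18 mm wide (y) and 24 mm tall, runs from the back plate 128 mm towards -x. This point is the place to grip: centre of the arm near the centre of mass, 55 mm from the plate's rear face, 12 mm below the arm's top, 83 mm above the bracket's underside.
- bracket: Same bracket; this origin is the middle of the lower edge of its back plate, on the rear face. The plate is 5 mm thick (x), 80 mm wide, 95 mm tall; the arm's top is flush with it. Below the arm a foot bar 14 mm tall runs 67 mm from the plate, and a strut rises from its end to the arm's tip. It starts upright on the shelf, claws to the back.
- bracket_claws (a point): Same bracket: on the plate's rear face midway between the two steel claws, at their necks' undersides, 23 mm below the plate's top, 72 mm above the underside. Claws 30 mm either side in y, 8 mm wide; the neck (10 mm tall) leaves to +x, a tip hangs to 16 mm below this point, reaching 14 mm past the plate. Gap plate to tip 5 mm at the top, 8 mm below.
- rack_rail (a point): Low wooden shelf 200 mm deep (x), 260 mm wide (y), floor 25 mm above the table. This is the middle of the top of its aluminium front rail, 50 mm above the table, facing the robot; x points into the shelf. Sides and back are as high. Bracket in one half, beech block in the other. Out means: bracket_claws at least 20 mm on the robot's side of the rail.
- frame_slots (a point): Two fixed grey slotted uprights, 200 mm tall, on a foot plate 180 x 160 mm; x points from the robot's side into them. This point is on their front face midway between the two slots, at the slots' lower edges, 132 mm above the table. Slots 30 mm either side in y, 16 mm wide, 34 mm tall, web 4 mm thick. Fully home, bracket_claws lies here and axes agree.
- slots_entry (a point): Where bracket_claws must be when the claws pass in, plate square and flat on the uprights' face: 20 mm above frame_slots (4 mm play up, down and sideways). Then lower it: about 10 mm above home its foot bar meets the catch's foot, and it stays there, hooked, if let go.
- catch (a joint): Yellow catch hinged between the uprights: 0 rad open (nose behind the face), 0.35 closed (over the bracket's top edge). Stiff hinge, no spring: the bracket's last 10 mm down push its foot and swing it shut. Needs 5 to 20 N on top of the arm about 24 mm from the plate's rear face (much farther out it may jam); the bracket's weight alone does not do it.
- catch_nose (a point): Nose of the yellow catch, a block 20 mm wide and 10 mm tall; this point is near its front end. Closed, it reaches 8 mm in front of the uprights' face, 5 mm above the bracket's top edge.
- block: Beech block 50 x 40 x 45 mm on the shelf beside the bracket, origin under its centre. Leave alone.
- spanner: Stainless combination spanner, 170 mm, lying nearest the robot; leave alone.
- driver: Hex driver with green grip, 150 mm, at the left; leave alone.
- clamp: Spring clamp with yellow jaws gripping a beech offcut, about 240 mm long, at the right; leave alone.
- hinge_a: Aluminium hinge plate 74 x 100 mm, flat, beyond shelf and uprights; leave alone.
- hinge_b: Aluminium hinge plate 74 x 100 mm, flat, at the right; leave alone.
- jar: Screw jar 60 mm wide and 75 mm tall, at the left; leave alone.

How it is judged:
On the way, in this order (a step that is already met when the one before it is completed fails the run):
1. the bracket has been lifted over the front rail and drawn forward out of the shelf (x of bracket_claws in the frame of rack_rail below -0.015 m and z of bracket_claws in the frame of rack_rail above 0.03 m and y of bracket_claws in the frame of rack_rail between -0.16 and 0.16 m), for 0.1 s.
2. both claws are in the slots and hooked behind the webs (horizontal distance between bracket_claws and frame_slots below 0.009 m and z of bracket_claws in the frame of frame_slots between -0.004 and 0.0135 m), for 0.1 s.
At the end, for the whole second after the job is handed in: The bracket hangs released and at rest on both claws in the uprights, fully home (within 3 mm of its seat in height, 7 mm over all; tilted and turned less than about 5 degrees), and the yellow catch is closed over its top edge (above 0.30 of 0.35 rad) (distance between bracket_claws and frame_slots below 0.007 m and z of bracket_claws in the frame of frame_slots below 0.003 m and angle between the z axis of bracket_claws and the z axis of frame_slots, either way round below 0.08 rad and angle between the x axis of bracket_claws and the x axis of frame_slots, either way round below 0.1 rad and value of joint catch above 0.3 rad and linear speed of bracket below 0.02 m/s); the robot touches nothing.
It fails at once if one of the other things (beech block, spanner, hex driver, spring clamp, hinge plate, hinge plate, jar) is moved more than 30 mm (distance of any of block, spanner, driver, clamp, hinge_a, hinge_b, jar from where it was at the start of the episode above 0.03 m).
It also fails if it takes over 61 s, if anything falls off the work surface, if the arm or the gripper's body presses on something with over 40 N, if the wrist force passes 120 N, or if a joint passes its speed limit or range.

## Working session

There is one attempt and no reset: what is moved stays moved. The work goes in short steps, Python scripts to look and compute and a tool call to move; the robot and the scene stay as the last step left them, time stands still between calls to the robot, and variables do not carry over. Pictures are saved under pics/ and viewed, and the job is handed in when it is done.

Besides the shell and the picture viewer there is one more tool, called after "Request:" by a JSON object that holds its "op" and its "data", one argument or row to a line. apply_moves: Moves the arm, as the interface text tells. Its arguments: {"type":"object","properties":{"moves":{"type":"array","items":{"type":"array"}}},"required":["moves"]}

```bash
ls; mkdir -p pics; cat > h.py <<'E'
import numpy as np, cv2
from plant import telemetry, grab_frame, calibration, ctrl
from scipy.spatial.transform import Rotation as R
def rot(c):
    a=np.array(c["attitude"],float)
    if a.shape==(3,3): return a
    if a.size==3: return R.from_rotvec(a).as_matrix()
    return a
def snap(name,tag):
    c=calibration(name); im,d=grab_frame(name)
    np.savez(f"pics/{tag}.npz",im=im,d=d,K=c["intrinsics"],k1=c["k1"],eye=c["eye"],Rm=rot(c))
    cv2.imwrite(f"pics/{tag}.png",im[:,:,::-1]); return im,d
def load(tag): return np.load(f"pics/{tag}.npz")
def ray(z,u,v):
    K=z["K"];k1=float(z["k1"])
    x=(u-K[0,2])/K[0,0];y=(v-K[1,2])/K[1,1]
    rd=np.hypot(x,y);r=rd
    for _ in range(30): r=rd/(1+k1*r*r)
    s=np.where(rd>0,r/np.maximum(rd,1e-12),1)
    return x*s,y*s
def pt(z,u,v,depth=None):
    x,y=ray(z,np.asarray(u,float),np.asarray(v,float))
    d=z["d"][int(round(v)),int(round(u))] if depth is None else depth
    return z["Rm"]@(np.array([x,y,1.0])*d)+z["eye"]
def onplane(z,u,v,h):
    x,y=ray(z,np.float64(u),np.float64(v)); w=z["Rm"]@np.array([x,y,1.0])
    return z["eye"]+w*(h-z["eye"][2])/w[2]
def cloud(z):
    H,W=z["d"].shape
    u,v=np.meshgrid(np.arange(W),np.arange(H)); x,y=ray(z,u.astype(float),v.astype(float))
    P=np.stack([x,y,np.ones_like(x)],-1)*z["d"][...,None]
    return P@z["Rm"].T+z["eye"]
def proj(z,p):
    q=z["Rm"].T@(np.asarray(p)-z["eye"]);x,y=q[0]/q[2],q[1]/q[2];f=1+float(z["k1"])*(x*x+y*y)
    return z["K"][0,0]*x*f+z["K"][0,2],z["K"][1,1]*y*f+z["K"][1,2]
def crop(tag,u0,v0,u1,v1,s,out):
    im=cv2.imread(f"pics/{tag}.png")[v0:v1,u0:u1]
    cv2.imwrite(f"pics/{out}.png",cv2.resize(im,None,fx=s,fy=s,interpolation=cv2.INTER_CUBIC))
E
python3 - <<'E'
from h import *
np.set_printoptions(precision=4,suppress=True)
print(telemetry.observe())
for n in("scene","side","wrist"):
    c=calibration(n);print(n,c); snap(n,n+"0")
E
```

```text
pics
{'time': 0.0, 'q': array([-1.3623,  0.3794,  1.7347,  0.    ,  1.0285, -0.0333]), 'joint_vel': array([-0.001 , -0.    , -0.    , -0.0001, -0.0012,  0.0003]), 'effort': array([  0.0003, -76.3725, -43.4365,   0.0651,   0.0425,  -0.0001]), 'tool_pos': array([ 0.1675, -0.6793,  0.2213]), 'eef_rot': array([ 2.0933,  0.2554, -2.0935]), 'wrist_force': array([0.504 , 0.1589, 0.3514]), 'moment': array([ 0.0286, -0.0045, -0.0244]), 'gripper_width': 0.09144943533112679}
scene {'intrinsics': array([[436.1511,   0.    , 286.1006],
       [  0.    , 436.1511, 204.2432],
       [  0.    ,   0.    ,   1.    ]]), 'k1': -0.14292021302967867, 'eye': array([1.2674, 0.4789, 1.1119]), 'attitude': array([-1.1974, -2.387 ,  0.8852])}
side {'intrinsics': array([[431.3666,   0.    , 280.0589],
       [  0.    , 431.3666, 204.7392],
       [  0.    ,   0.    ,   1.    ]]), 'k1': -0.10975540243209873, 'eye': array([ 0.4718, -0.9721,  0.8811]), 'attitude': array([-2.2406,  0.1375, -0.0448])}
wrist {'intrinsics': array([[300.7426,   0.    , 279.174 ],
       [  0.    , 300.7426, 211.9727],
       [  0.    ,   0.    ,   1.    ]]), 'k1': -0.06313258860953934, 'eye': array([ 0.2486, -0.6596,  0.3839]), 'attitude': array([ 2.2808, -1.7882, -0.2664])}
```

View pics/scene0.png

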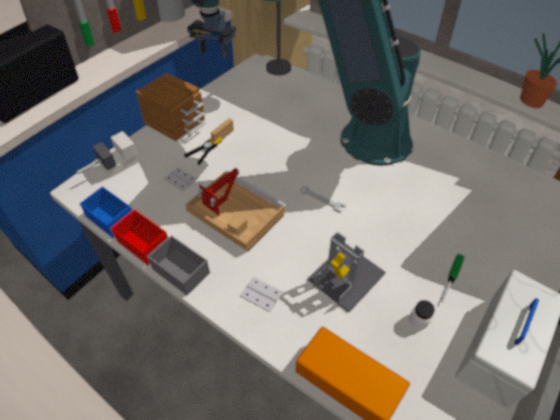

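View pics/side0.png

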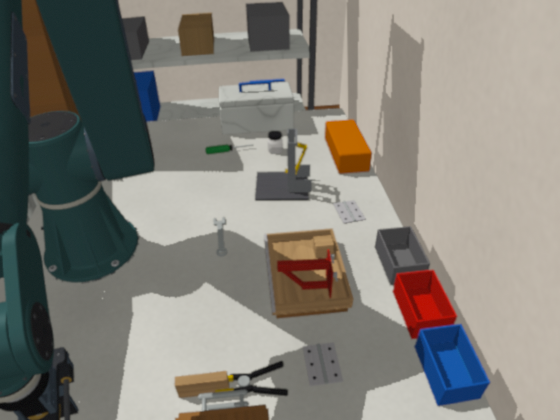

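View pics/wrist0.png

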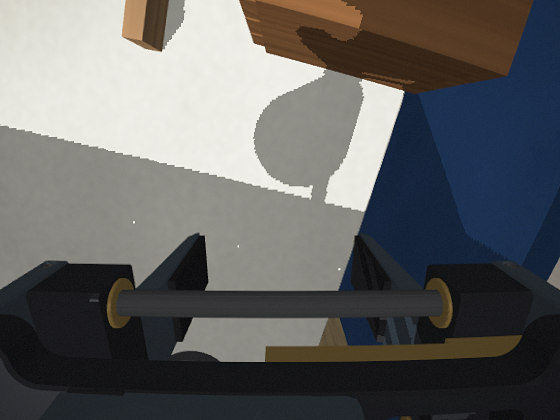

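The overview pictures show the shelf at scene (235,210) and side (308,272), with the red bracket in its right half. The uprights are at scene (345,270) and side (285,170). I'll enlarge both.

```bash
python3 - <<'E'
from h import *
np.set_printoptions(precision=4,suppress=True)
crop("scene0",170,155,300,255,6,"c1");crop("side0",250,220,370,320,6,"c2");crop("scene0",295,220,395,315,6,"c3");crop("side0",245,115,325,205,6,"c4")
for t in("scene0","side0"):
    z=load(t);P=cloud(z);hsv=cv2.cvtColor(z["im"],cv2.COLOR_RGB2HSV)
    m=((hsv[...,0]<5)|(hsv[...,0]>174))&(hsv[...,1]>170)&(z["d"]>0)&(P[...,0]>.4)&(P[...,0]<1)&(abs(P[...,1])<.4)&(P[...,2]>.01)
    Q=P[m]
    print(t,len(Q),Q.min(0),Q.max(0),np.median(Q,0))
    T=Q[Q[:,2]>.105];print(len(T));print(T[np.argsort(T[:,0])][::6])
    m=(P[...,0]>.4)&(P[...,0]<1.1)&(abs(P[...,1])<.4)&(z["d"]>0)
    g=m&(abs(P[...,2])<.004);print("table",np.median(P[g][:,2]))
E
```

```text
scene0 1097 [ 0.5447 -0.4     0.01  ] [ 0.9362 -0.2111  0.1256] [ 0.838  -0.2755  0.0628]
241
[[ 0.5447 -0.2452  0.1181]
 [ 0.551  -0.2484  0.1167]
 [ 0.5553 -0.24    0.1205]
 [ 0.5612 -0.2396  0.1164]
 [ 0.5646 -0.2407  0.1184]
 [ 0.5681 -0.2386  0.1088]
 [ 0.5711 -0.2406  0.1054]
 [ 0.5759 -0.2519  0.1207]
 [ 0.579  -0.2405  0.121 ]
 [ 0.5831 -0.2419  0.1144]
 [ 0.5851 -0.2404  0.1123]
 [ 0.5903 -0.2395  0.1171]
 [ 0.5923 -0.242   0.1172]
 [ 0.5968 -0.2463  0.1183]
 [ 0.6    -0.2475  0.1201]
 [ 0.602  -0.2419  0.1161]
 [ 0.6064 -0.2458  0.1219]
 [ 0.6108 -0.2462  0.1207]
 [ 0.6132 -0.2403  0.1172]
 [ 0.6169 -0.2449  0.122 ]
 [ 0.6218 -0.2407  0.1196]
 [ 0.6258 -0.2422  0.1129]
 [ 0.6288 -0.2515  0.1186]
 [ 0.6319 -0.2487  0.1185]
 [ 0.6346 -0.2502  0.1198]
 [ 0.6388 -0.2462  0.1213]
 [ 0.6418 -0.2449  0.111 ]
 [ 0.6446 -0.2584  0.1184]
 [ 0.6489 -0.2461  0.1163]
 [ 0.6506 -0.2528  0.118 ]
 [ 0.6547 -0.2488  0.1194]
 [ 0.6601 -0.2479  0.12  ]
 [ 0.6637 -0.2444  0.121 ]
 [ 0.6659 -0.23    0.1185]
 [ 0.6668 -0.2502  0.1198]
 [ 0.6674 -0.2368  0.12  ]
 [ 0.6679 -0.2129  0.1086]
 [ 0.66
[... 1657 characters left out ...]
0.6324 -0.2616  0.111 ]
 [ 0.6344 -0.2625  0.1188]
 [ 0.6361 -0.2525  0.1221]
 [ 0.6375 -0.2584  0.121 ]
 [ 0.6394 -0.2624  0.1179]
 [ 0.6418 -0.2617  0.1203]
 [ 0.6431 -0.2549  0.1201]
 [ 0.6448 -0.2464  0.1182]
 [ 0.6472 -0.263   0.1069]
 [ 0.6486 -0.2523  0.1202]
 [ 0.65   -0.2609  0.1078]
 [ 0.6521 -0.2595  0.1202]
 [ 0.6541 -0.2644  0.1109]
 [ 0.656  -0.2526  0.1195]
 [ 0.6567 -0.2609  0.121 ]
 [ 0.6584 -0.2521  0.1221]
 [ 0.6597 -0.2952  0.1185]
 [ 0.6602 -0.2574  0.1168]
 [ 0.6607 -0.2792  0.1151]
 [ 0.6611 -0.2754  0.1215]
 [ 0.6617 -0.2641  0.1096]
 [ 0.6626 -0.2568  0.1194]
 [ 0.6633 -0.2406  0.1203]
 [ 0.6656 -0.2542  0.1198]
 [ 0.6668 -0.2237  0.1205]]
table 0.0004219676433059316
```

View pics/c1.png

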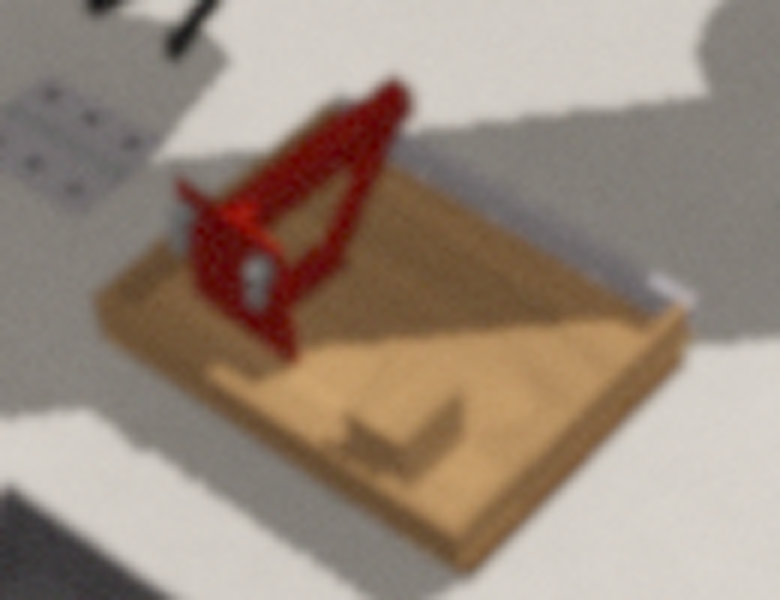

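View pics/c2.png

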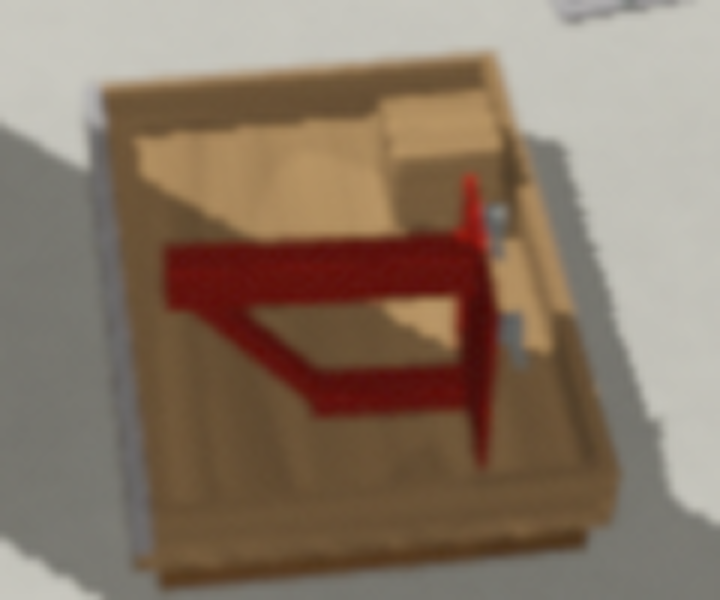

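View pics/c3.png

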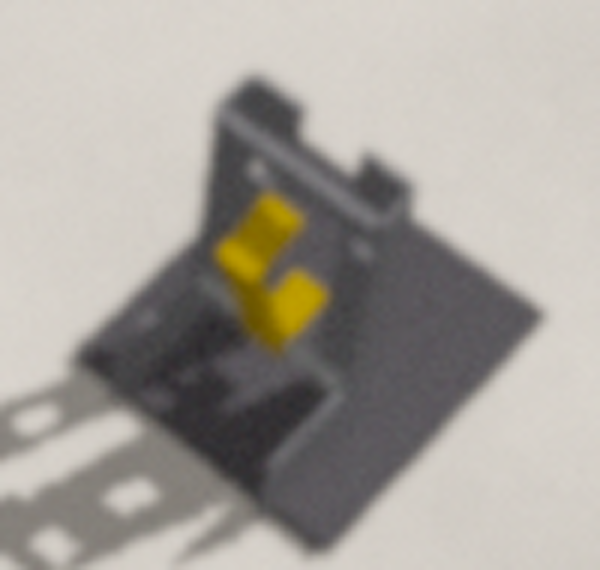

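View pics/c4.png

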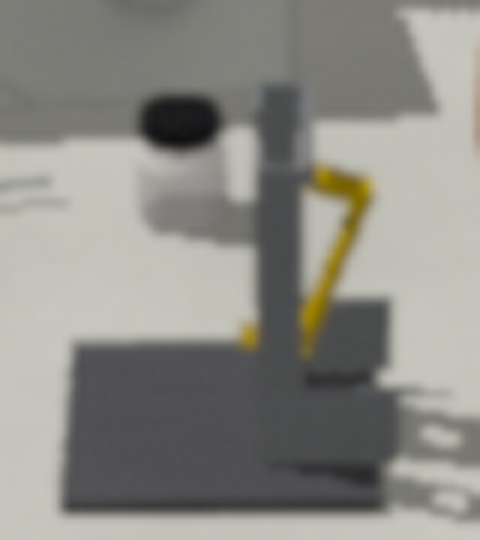

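Side crop: the bracket stands in the right half, arm pointing at the rail on the left and claws at the back. The block sits right behind the plate's far wing. The uprights' face points to the robot, with the catch open behind it. Next I'll fit these from the depth.

```bash
python3 - <<'E'
from h import *
np.set_printoptions(precision=4,suppress=True)
s=telemetry.observe();print(R.from_rotvec(s["eef_rot"]).as_matrix())
c=calibration("wrist");T=R.from_rotvec(s["eef_rot"]).as_matrix()
print("cam in tool",T.T@(c["eye"]-s["tool_pos"]));print(T.T@rot(c))
for t in("scene0","side0"):
    z=load(t);P=cloud(z);hsv=cv2.cvtColor(z["im"],cv2.COLOR_RGB2HSV).astype(int)
    m=((hsv[...,0]<5)|(hsv[...,0]>174))&(hsv[...,1]>170)&(z["d"]>0)&(P[...,0]>.5)&(P[...,0]<.7)&(P[...,1]>-.32)&(P[...,1]<-.18)&(P[...,2]>.028)
    Q=P[m]; print(t,"red",len(Q))
    top=Q[(Q[:,2]>.112)]
    for a in np.arange(.535,.69,.015):
        q=top[(top[:,0]>=a)&(top[:,0]<a+.015)]
        if len(q)>3: print("  x%.3f n%d y5 %.4f y95 %.4f z95 %.4f"%(a,len(q),*np.percentile(q[:,1],[5,95]),np.percentile(q[:,2],90)))
    # arm side
    q=Q[(Q[:,2]>.1)&(Q[:,2]<.117)&(Q[:,0]<.645)]; p=np.polyfit(q[:,0],q[:,1],1);print("arm side face yaw deg",np.degrees(np.arctan(p[0])),"y at .6",np.polyval(p,.6), np.std(q[:,1]-np.polyval(p,q[:,0])))
    # plate: away from arm
    yc=-.253
    q=Q[(abs(Q[:,1]-yc)>.015)&(Q[:,0]>.645)&(Q[:,2]>.05)]
    if len(q)>10:
        p=np.polyfit(q[:,1],q[:,0],1);r=q[:,0]-np.polyval(p,q[:,1]);q=q[abs(r)<.004];p=np.polyfit(q[:,1],q[:,0],1)
        print("plate n",len(q),"yaw deg",np.degrees(-np.arctan(p[0])),"x at yc",np.polyval(p,yc),"ymin/max",q[:,1].min(),q[:,1].max(),"z max",q[:,2].max(),np.std(q[:,0]-np.polyval(p,q[:,1])))
    # uprights
    g=(hsv[...,1]<60)&(P[...,0]>.5)&(P[...,0]<1.1)&(P[...,1]>-.1)&(P[...,1]<.4)
    q=P[g&(P[...,2]>.03)&(P[...,2]<.25)];print("upr n",len(q),q.min(0),q.max(0))
    for a in np.arange(.03,.22,.02):
        w=q[(q[:,2]>a)&(q[:,2]<a+.02)]
        if len(w): print("  z%.2f n%d"%(a,len(w)),np.percentile(w,[2,50,98],axis=0).ravel())
    ye=P[(hsv[...,0]>20)&(hsv[...,0]<32)&(hsv[...,1]>150)&(P[...,0]>.5)&(P[...,0]<1.1)&(P[...,1]>-.1)&(P[...,1]<.4)&(P[...,2]>.02)]
    print("yellow",len(ye),ye.min(0),ye.max(0),np.median(ye,0))
E
```

```text
[[-0.0002  0.2395 -0.9709]
 [ 0.0008 -0.9709 -0.2395]
 [-1.     -0.0008  0.    ]]
cam in tool [-0.1626  0.0001 -0.0835]
[[-0.0002 -0.2905  0.9569]
 [ 1.     -0.001  -0.0001]
 [ 0.001   0.9569  0.2905]]
scene0 red 472
  x0.535 n5 y5 -0.2457 y95 -0.2378 z95 0.1204
  x0.550 n15 y5 -0.2472 y95 -0.2361 z95 0.1224
  x0.565 n20 y5 -0.2520 y95 -0.2371 z95 0.1215
  x0.580 n21 y5 -0.2526 y95 -0.2386 z95 0.1215
  x0.595 n20 y5 -0.2551 y95 -0.2401 z95 0.1219
  x0.610 n23 y5 -0.2546 y95 -0.2394 z95 0.1222
  x0.625 n22 y5 -0.2547 y95 -0.2413 z95 0.1227
  x0.640 n23 y5 -0.2583 y95 -0.2444 z95 0.1216
  x0.655 n39 y5 -0.2707 y95 -0.2249 z95 0.1221
  x0.670 n4 y5 -0.2312 y95 -0.2177 z95 0.1215
arm side face yaw deg -3.532117912943935 y at .6 -0.2417282721215799 0.0031793453897936068
plate n 80 yaw deg -3.630707929172594 x at yc 0.6677994559701701 ymin/max -0.29003906181520916 -0.21110814764370728 z max 0.12322479801556863 0.0012158305851835117
upr n 1048 [ 0.516  -0.0999  0.0303] [0.8837 0.3475 0.2063]
  z0.03 n151 [ 0.5189 -0.0986  0.0308  0.648   0.1762  0.0412  0.7051  0.2704  0.0498]
  z0.05 n194 
[... 1537 characters left out ...]
.05 n172 [ 0.5188 -0.0923  0.0501  0.6543  0.1744  0.0552  0.7063  0.2643  0.0673]
  z0.07 n42 [0.6186 0.1722 0.0704 0.6287 0.1782 0.0785 0.6412 0.1839 0.0889]
  z0.09 n32 [0.6189 0.1735 0.0906 0.6284 0.1777 0.1008 0.6487 0.1943 0.1091]
  z0.11 n43 [0.6188 0.1719 0.1108 0.6312 0.1779 0.12   0.6697 0.209  0.13  ]
  z0.13 n48 [0.6193 0.172  0.1308 0.6311 0.1787 0.1397 0.6784 0.2087 0.1497]
  z0.15 n80 [0.6191 0.1727 0.1509 0.6376 0.1847 0.1614 0.669  0.2716 0.1697]
  z0.17 n86 [0.6194 0.1733 0.1705 0.6356 0.184  0.1802 0.6539 0.272  0.1897]
  z0.19 n86 [0.6197 0.1734 0.1907 0.6402 0.1958 0.1994 0.6556 0.2695 0.2034]
yellow 78 [0.6165 0.1721 0.0642] [0.679  0.2286 0.1728] [0.661  0.2125 0.1244]
```

```bash
python3 - <<'E'
from h import *
np.set_printoptions(precision=4,suppress=True)
allq=[]
for t in("scene0","side0"):
    z=load(t);P=cloud(z);hsv=cv2.cvtColor(z["im"],cv2.COLOR_RGB2HSV).astype(int)
    box=(P[...,0]>.5)&(P[...,0]<.85)&(P[...,1]>.08)&(P[...,1]<.36)&(hsv[...,1]<80)&(z["d"]>0)
    # foot plate dark, z 0-0.012
    m=box&(hsv[...,2]<125)&(P[...,2]>.003)&(P[...,2]<.02)
    q=P[m];print(t,"foot",len(q),"z",np.median(q[:,2]),np.percentile(q,[1,99],axis=0))
    r=cv2.minAreaRect((q[:,:2]*1000).astype(np.float32));print(r)
    top=P[box&(P[...,2]>.194)&(P[...,2]<.21)]
    print("top",len(top));r=cv2.minAreaRect((top[:,:2]*1000).astype(np.float32));print(r)
    # side / front edge: smallest x per y bin
    for a in np.arange(.17,.275,.01):
        w=top[(top[:,1]>=a)&(top[:,1]<a+.01)]
        if len(w)>2: print("  y%.2f xmin %.4f xmax %.4f n%d z%.4f"%(a,np.percentile(w[:,0],4),w[:,0].max(),len(w),np.median(w[:,2])))
    # rear web/front web plane between z .08,.17 with scene
    w=P[box&(P[...,2]>.14)&(P[...,2]<.19)&(P[...,0]<.635)]
    if len(w)>20:
        p=np.polyfit(w[:,1],w[:,0],1);print("web plane yaw",np.degrees(-np.arctan(p[0])),"x at .222",np.polyval(p,.222),len(w),w[:,1].min(),w[:,1].max(),np.std(w[:,0]-np.polyval(p,w[:,1])))
# shelf rail: aluminium, z~.05
    m=(P[...,0]>.45)&(P[...,0]<.55)&(P[...,1]>-.36)&(P[...,1]<0)&(abs(P[...,2]-.05)<.004);q=P[m];p=np.polyfit(q[:,1],q[:,0],1)
    print("rail",len(q),np.percentile(q,[2,50,98],axis=0),"yaw",np.degrees(-np.arctan(p[0])))
    m=(P[...,0]>.1)&(P[...,0]<.5)&(P[...,1]>-.75)&(P[...,1]<-.3)&(P[...,2]>.02)&(P[...,2]<.2); q=P[m];print("obst right",len(q),np.percentile(q,[1,99],axis=0))
E
```

```text
scene0 foot 1692 z 0.011093532450400345 [[0.5136 0.1477 0.0047]
 [0.6969 0.3093 0.0174]]
((606.1219482421875, 227.57789611816406), (156.98526000976562, 189.99803161621094), 83.6421127319336)
top 189
((638.9344482421875, 222.1514434814453), (94.93014526367188, 34.68869400024414), 84.67687225341797)
  y0.17 xmin 0.6255 xmax 0.6497 n15 z0.1988
  y0.18 xmin 0.6192 xmax 0.6513 n23 z0.1991
  y0.19 xmin 0.6199 xmax 0.6525 n20 z0.2000
  y0.20 xmin 0.6215 xmax 0.6545 n24 z0.2000
  y0.21 xmin 0.6462 xmax 0.6555 n11 z0.1982
  y0.22 xmin 0.6489 xmax 0.6560 n12 z0.1997
  y0.23 xmin 0.6501 xmax 0.6571 n13 z0.1993
  y0.24 xmin 0.6250 xmax 0.6573 n17 z0.1995
  y0.25 xmin 0.6265 xmax 0.6583 n22 z0.2009
  y0.26 xmin 0.6265 xmax 0.6590 n32 z0.1992
web plane yaw -4.6214822505308675 x at .222 0.6260908711708794 116 0.17794317044557684 0.2710701842268912 0.002555640559273837
rail 189 [[ 0.5139 -0.3194  0.0463]
 [ 0.521  -0.1612  0.0497]
 [ 0.5471 -0.0602  0.0534]] yaw 0.273269039582972
obst right 2910 [[ 0.3043 -0.7465  0.0207]
 [ 0.4831 -0.4728  0.1647]]
side0 foot 1169 z 0.010674006258297397 [[0.512  0.
[... 205 characters left out ...]
2, 29.013042449951172), 82.53643798828125)
  y0.17 xmin 0.6216 xmax 0.6442 n19 z0.2001
  y0.18 xmin 0.6194 xmax 0.6478 n10 z0.1998
  y0.19 xmin 0.6213 xmax 0.6496 n5 z0.2012
  y0.20 xmin 0.6477 xmax 0.6513 n4 z0.2008
  y0.21 xmin 0.6273 xmax 0.6528 n5 z0.2021
  y0.23 xmin 0.6299 xmax 0.6551 n4 z0.2009
  y0.24 xmin 0.6271 xmax 0.6570 n5 z0.2019
  y0.26 xmin 0.6317 xmax 0.6535 n13 z0.1982
web plane yaw -3.980540486857181 x at .222 0.6295902687296084 92 0.17119147171259164 0.2735456190055269 0.00486869581068626
rail 290 [[ 0.5149 -0.3226  0.0467]
 [ 0.5204 -0.2178  0.0499]
 [ 0.5471 -0.0622  0.0533]] yaw -0.31281288241632177
obst right 2983 [[ 0.2961 -0.6412  0.0203]
 [ 0.4903 -0.4686  0.1624]]
```

Request:
{"op": "apply_moves", "data": {
  "moves": [
    [1,[10,10,50],0],
    [1,[20,20,40],0],
    [1,[35,30,10],-8],
    [1,[35,32,0],-8],
    [1,[35,32,0],-2]
  ]
}}

```text
time: 0.65
tool_pos: [0.302, -0.5534, 0.3215]
eef_rot: [-2.176, 0.094, 2.171]
wrist_force: [-0.1, -0.9, -0.3]
gripper_width: 0.0912
```

Bracket: grip point about (0.613, -0.251, 0.108), yaw about -3.8°. Uprights: face centre about (0.622, 0.2225), yaw about -5.7°, top at 0.200. These heights match the given sizes. Moving above the bracket.

Request:
{"op": "apply_moves", "data": {
  "moves": [
    [0.8,[30,29,0],0],
    [0.8,[32,31,0],0],
    [0.8,[32,31,0],0],
    [0.8,[32,31,0],0],
    [0.8,[32,31,0],0],
    [0.8,[32,31,-10],0],
    [0.8,[32,31,-15],0],
    [0.8,[32,31,-15],0],
    [0.8,[32,31,-15],0],
    [0.8,[20,20,-15],0]
  ]
}}

```text
time: 1.65
tool_pos: [0.6201, -0.2406, 0.2517]
eef_rot: [-2.181, 0.098, 2.167]
wrist_force: [0.5, -1.4, -0.9]
gripper_width: 0.0731
```

```bash
python3 - <<'E'
from h import *
np.set_printoptions(precision=4,suppress=True)
s=telemetry.observe();print(s["time"],s["tool_pos"],R.from_rotvec(s["eef_rot"]).as_matrix(),s["q"])
snap("wrist","w1")
E
```

```text
1.65 [ 0.6201 -0.2406  0.2517] [[ 0.0067 -0.0911 -0.9958]
 [ 0.0009 -0.9958  0.0911]
 [-1.     -0.0015 -0.0065]] [-0.4065  0.2907  1.7947  0.004   1.0504  1.2536]
```

View pics/w1.png

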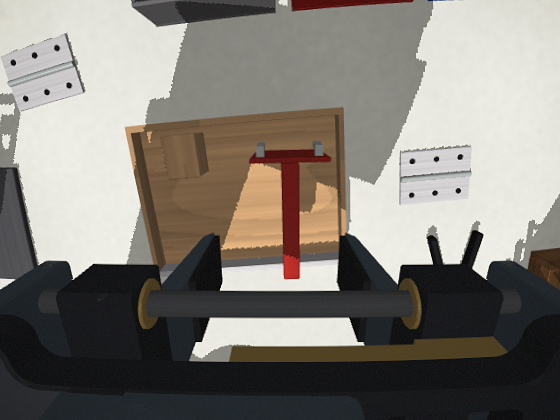

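The wrist view shows the bracket arm from plate (290,157) to tip (292,278), inside the open jaws (columns 215–340). The claws are at (260,148) and (318,148). I'll fit position and yaw from this view.

```bash
python3 - <<'E'
from h import *
np.set_printoptions(precision=4,suppress=True)
z=load("w1");P=cloud(z);hsv=cv2.cvtColor(z["im"],cv2.COLOR_RGB2HSV).astype(int)
m=((hsv[...,0]<6)|(hsv[...,0]>172))&(hsv[...,1]>150)&(z["d"]>0)&(abs(P[...,0]-.6)<.1)&(abs(P[...,1]+.25)<.07)
t=m&(P[...,2]>.113); q=P[t];print(len(q),"z",np.percentile(q[:,2],[5,50,95]))
arm=q[(q[:,0]<.655)];
xs=np.arange(.54,.655,.01);c=[]
for a in xs:
    w=arm[(arm[:,0]>=a)&(arm[:,0]<a+.01)]
    if len(w)>5: c.append((a+.005,(w[:,1].min()+w[:,1].max())/2,w[:,1].max()-w[:,1].min(),len(w)))
c=np.array(c);print(c);p=np.polyfit(c[:,0],c[:,1],1);print("arm yaw",np.degrees(np.arctan(p[0])),"y@.613",np.polyval(p,.613),"tip x",q[:,0].min())
pl=q[(abs(q[:,1]+.254)>.012)&(q[:,0]>.645)]
for a in np.arange(-.30,-.2,.01):
    w=pl[(pl[:,1]>=a)&(pl[:,1]<a+.01)]
    if len(w)>2: print("plate y%.2f x %.4f..%.4f n%d"%(a,w[:,0].min(),w[:,0].max(),len(w)))
print("plate y",pl[:,1].min(),pl[:,1].max())
E
```

```text
2290 z [0.1184 0.1197 0.1209]
[[  0.545   -0.2461   0.016  124.    ]
 [  0.555   -0.2475   0.0169 128.    ]
 [  0.565   -0.2475   0.0171 136.    ]
 [  0.575   -0.248    0.0167 139.    ]
 [  0.585   -0.2488   0.0165 144.    ]
 [  0.595   -0.2496   0.0164 141.    ]
 [  0.605   -0.2505   0.0163 152.    ]
 [  0.615   -0.251    0.0165 154.    ]
 [  0.625   -0.2516   0.0171 159.    ]
 [  0.635   -0.2524   0.0168 168.    ]
 [  0.645   -0.2532   0.0167 165.    ]
 [  0.655   -0.2538   0.0162  86.    ]]
arm yaw -3.9220784156168826 y@.613 -0.25089457759811384 tip x 0.5378483606875255
plate y-0.30 x 0.6625..0.6667 n18
plate y-0.29 x 0.6627..0.6672 n52
plate y-0.28 x 0.6635..0.6680 n51
plate y-0.27 x 0.6642..0.6682 n20
plate y-0.25 x 0.6660..0.6700 n10
plate y-0.24 x 0.6662..0.6705 n49
plate y-0.23 x 0.6671..0.6713 n52
plate y-0.22 x 0.6679..0.6716 n22
plate y -0.29334087714835505 -0.2158550998839166
```

Request:
{"op": "apply_moves", "data": {
  "moves": [
    [0.8,[-6,-10,-35],1.3],
    [0.8,[0,0,-40],0],
    [0.8,[0,0,-35],0],
    [0.8,[0,0,-10],0]
  ]
}}

```text
time: 2.1
tool_pos: [0.6164, -0.246, 0.1257]
eef_rot: [-2.195, 0.066, 2.182]
wrist_force: [-0.3, 0.8, 0.0]
gripper_width: 0.073
```

Request:
{"op": "apply_moves", "data": {
  "moves": [
    [0.8,[-2,-5,-8],0],
    [0.8,[0,0,0],0]
  ]
}}

```text
time: 2.3
tool_pos: [0.6139, -0.2513, 0.117]
eef_rot: [-2.193, 0.065, 2.184]
wrist_force: [-0.0, 0.4, 1.3]
gripper_width: 0.073
```

```bash
python3 - <<'E'
from h import *
np.set_printoptions(precision=4,suppress=True)
s=telemetry.observe();print(s["time"],s["tool_pos"],R.from_rotvec(s["eef_rot"]).as_matrix(),s["q"],s["joint_vel"])
E
```

```text
2.3 [ 0.6139 -0.2513  0.117 ] [[ 0.0046 -0.0622 -0.9981]
 [ 0.0027 -0.9981  0.0622]
 [-1.     -0.003  -0.0044]] [-0.4254  0.454   1.8511  0.0059  0.8335  1.2037] [ 0.0075 -0.0201 -0.0209  0.0025  0.0162  0.0054]
```

Request:
{"op": "apply_moves", "data": {
  "moves": [
    [0.8,[0,0,-12],-0.4],
    [0.8,[0,0,-6],0],
    [0.8,[0,0,0],0],
    [0,[0,0,0],0],
    [0,[0,0,0],0],
    [0,[0,0,0],0],
    [0,[0,0,0],0],
    [0,[0,0,0],0],
    [0,[0,0,0],0]
  ]
}}

```text
time: 3.2
tool_pos: [0.6167, -0.2529, 0.1031]
eef_rot: [-2.198, 0.077, 2.173]
wrist_force: [0.8, -0.6, -0.6]
gripper_width: 0.028
```

Request:
{"op": "apply_moves", "data": {
  "moves": [
    [0,[-2,2,-4],0],
    [0,[0,0,0],0],
    [0,[0,0,0],0],
    [0,[0,0,0],0]
  ]
}}

```text
time: 3.6
tool_pos: [0.6145, -0.2508, 0.0987]
eef_rot: [-2.198, 0.077, 2.173]
wrist_force: [0.1, 0.3, 1.4]
gripper_width: 0.018
```

The fingers stopped at 18 mm, which is the arm's width. Lifting.

Request:
{"op": "apply_moves", "data": {
  "moves": [
    [0,[0,0,5],0],
    [0,[0,0,10],0],
    [0,[0,0,20],0],
    [0,[0,0,20],0],
    [0,[0,0,15],0],
    [0,[0,0,0],0]
  ]
}}

```text
time: 4.2
tool_pos: [0.6131, -0.2501, 0.1724]
eef_rot: [-2.195, 0.076, 2.175]
wrist_force: [0.9, 0.1, -3.6]
gripper_width: 0.0178
```

```bash
python3 - <<'E'
from h import *
np.set_printoptions(precision=4,suppress=True)
s=telemetry.observe();print(s["time"],s["tool_pos"],s["gripper_width"],s["wrist_force"])
snap("side","s1");crop("side","0",0,0,0,1,"") if 0 else crop("s1",200,150,400,320,4,"s1c");snap("wrist","w2")
E
```

```text
4.2 [ 0.6131 -0.2501  0.1724] 0.01777595648783894 [ 0.9381  0.0678 -3.5732]
```

View pics/s1c.png

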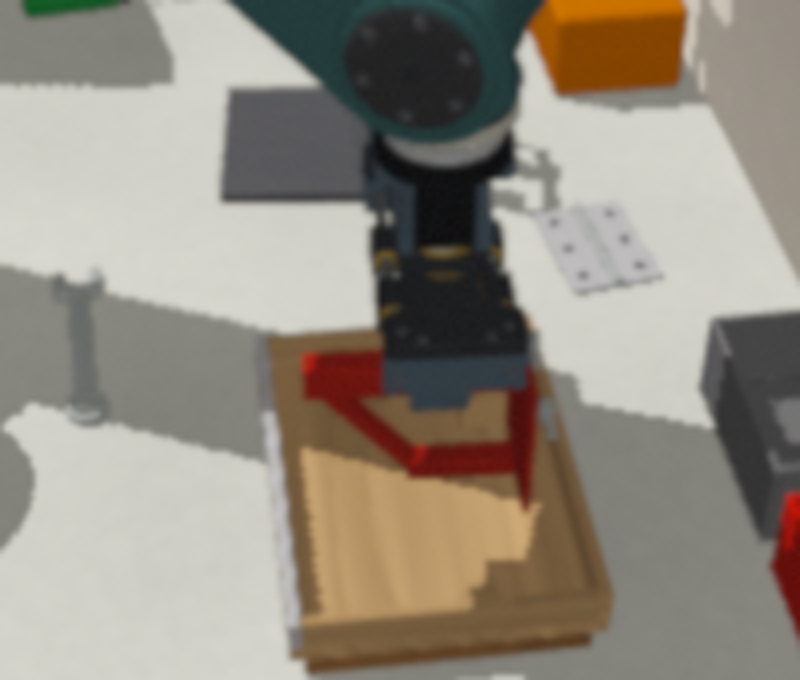

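View pics/w2.png

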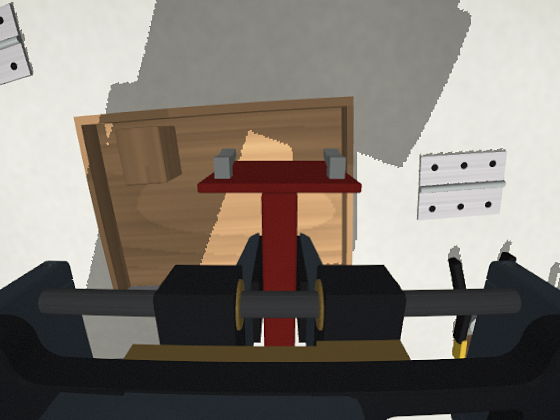

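The bracket hangs level in the grip, and both claws are visible at wrist (225,165) and (335,165). Drawing it forward.

Request:
{"op": "apply_moves", "data": {
  "moves": [
    [0,[-20,0,0],0],
    [0,[-35,0,0],0],
    [0,[-40,0,0],0],
    [0,[-40,0,0],0],
    [0,[-35,0,0],0],
    [0,[-20,0,0],0],
    [0,[0,0,0],0],
    [0,[0,0,0],0]
  ]
}}

```text
time: 5.1
tool_pos: [0.4116, -0.2461, 0.162]
eef_rot: [-2.179, 0.068, 2.185]
wrist_force: [-0.5, -0.1, -4.2]
gripper_width: 0.0178
```

Request:
{"op": "apply_moves", "data": {
  "moves": [
    [0,[20,20,3],0],
    [0,[20,35,0],0],
    [0,[15,40,0],-0.5],
    [0,[10,40,0],0],
    [0,[5,45,0],-0.5],
    [0,[5,45,0],0],
    [0,[5,45,0],-0.5],
    [0,[5,45,0],0],
    [0,[5,45,0],0],
    [0,[5,40,0],0],
    [0,[5,30,0],0],
    [0,[0,0,0],0]
  ]
}}

```text
time: 6.3
tool_pos: [0.5231, 0.2069, 0.1624]
eef_rot: [-2.169, 0.095, 2.168]
wrist_force: [-0.5, -0.8, -3.1]
gripper_width: 0.0176
```

```bash
python3 - <<'E'
from h import *
np.set_printoptions(precision=4,suppress=True)
s=telemetry.observe();print(s["time"],s["tool_pos"],R.from_rotvec(s["eef_rot"]).as_matrix())
E
```

```text
6.3 [0.5231 0.2069 0.1624] [[ 0.0009 -0.0954 -0.9954]
 [ 0.0083 -0.9954  0.0954]
 [-1.     -0.0083 -0.0001]]
```

Request:
{"op": "apply_moves", "data": {
  "moves": [
    [0,[5,20,0],0],
    [0,[0,3,0],0],
    [0,[0,0,0],0]
  ]
}}

```text
time: 6.6
tool_pos: [0.5287, 0.2325, 0.1606]
eef_rot: [-2.169, 0.092, 2.172]
wrist_force: [-0.5, 0.1, -3.5]
gripper_width: 0.0179
```

```bash
python3 - <<'E'
from h import *
np.set_printoptions(precision=4,suppress=True)
s=telemetry.observe();print(s["time"],s["tool_pos"],R.from_rotvec(s["eef_rot"]).as_matrix())
for n,t in(("wrist","w3"),("side","s3"),("scene","f3")): snap(n,t)
crop("s3",210,90,340,190,6,"s3c");crop("f3",280,200,410,300,6,"f3c")
E
```

```text
6.6 [0.5287 0.2325 0.1606] [[-0.0009 -0.0923 -0.9957]
 [ 0.0075 -0.9957  0.0923]
 [-1.     -0.0074  0.0016]]
```

View pics/w3.png

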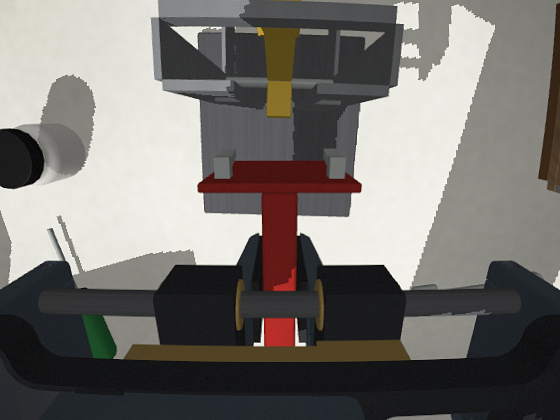

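View pics/s3c.png

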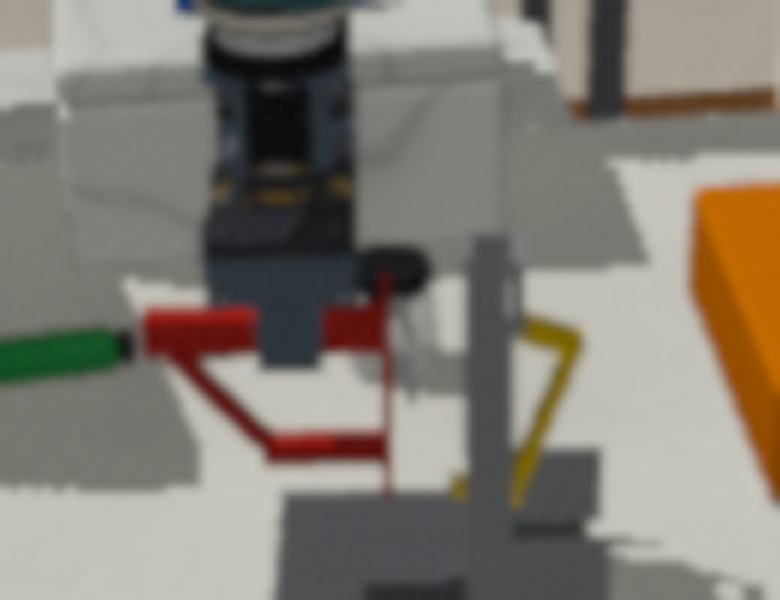

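View pics/f3c.png

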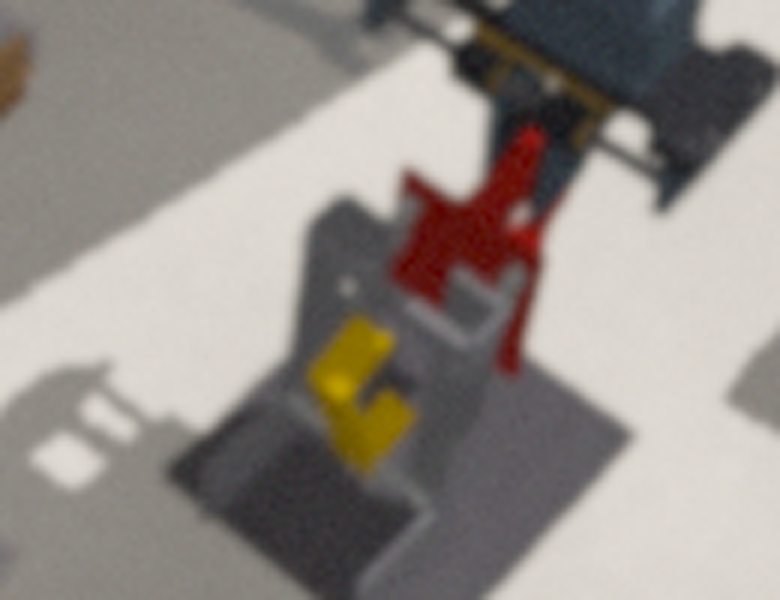

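The wrist view shows both in one picture: the plate at row 175, the claws at (225,165) and (335,165), and the uprights' open top ahead with the front face near row 90. The side view shows the plate plumb and about 15 mm short of the face. Now to measure the relative offset.

```bash
python3 - <<'E'
from h import *
np.set_printoptions(precision=4,suppress=True)
z=load("w3");P=cloud(z);hsv=cv2.cvtColor(z["im"],cv2.COLOR_RGB2HSV).astype(int)
red=((hsv[...,0]<6)|(hsv[...,0]>172))&(hsv[...,1]>150)&(z["d"]>0)
q=P[red&(P[...,2]>.165)&(P[...,2]<.2)&(P[...,0]>.54)];print("plate top",len(q),np.median(q[:,2]))
for a in np.arange(.175,.28,.01):
    w=q[(q[:,1]>=a)&(q[:,1]<a+.01)]
    if len(w)>2: print(" y%.3f x %.4f..%.4f n%d z%.4f"%(a,w[:,0].min(),w[:,0].max(),len(w),np.median(w[:,2])))
print("plate y",q[:,1].min(),q[:,1].max())
U=P[(P[...,2]>.193)&(P[...,2]<.21)&(P[...,0]>.6)&(P[...,0]<.7)&(P[...,1]>.15)&(P[...,1]<.3)&(hsv[...,1]<80)]
print("upr top",len(U),np.median(U[:,2]),U.min(0),U.max(0));print(cv2.minAreaRect((U[:,:2]*1000).astype(np.float32)))
for a in np.arange(.17,.28,.008):
    w=U[(U[:,1]>=a)&(U[:,1]<a+.008)]
    if len(w)>2: print(" y%.3f x %.4f..%.4f n%d"%(a,w[:,0].min(),w[:,0].max(),len(w)))
g=P[(hsv[...,1]<60)&(P[...,2]>.11)&(P[...,2]<.18)&(P[...,0]>.56)&(P[...,0]<.605)&(P[...,1]>.15)&(P[...,1]<.3)]
for c in(g[g[:,1]<.225],g[g[:,1]>.225]): print("claw",len(c),np.percentile(c,[2,50,98],axis=0))
ye=P[(hsv[...,0]>20)&(hsv[...,0]<32)&(hsv[...,1]>150)&(P[...,0]>.6)&(P[...,0]<.7)&(P[...,1]>.15)&(P[...,1]<.3)&(P[...,2]>.15)];print("nose",len(ye),ye.min(0),ye.max(0))
crop("w3",130,0,430,200,2.66,"w3c")
E
```

```text
plate top 4750 0.1809851610712356
 y0.185 x 0.5756..0.5802 n174 z0.1802
 y0.195 x 0.5765..0.5812 n272 z0.1805
 y0.205 x 0.5774..0.5819 n287 z0.1805
 y0.215 x 0.5402..0.5835 n858 z0.1809
 y0.225 x 0.5400..0.5844 n1757 z0.1812
 y0.235 x 0.5401..0.5849 n799 z0.1810
 y0.245 x 0.5809..0.5858 n281 z0.1807
 y0.255 x 0.5818..0.5868 n271 z0.1809
 y0.265 x 0.5829..0.5869 n51 z0.1809
plate y 0.18856454185062596 0.2669467482925439
upr top 9005 0.19950911140214972 [0.6175 0.1756 0.193 ] [0.6602 0.2716 0.2025]
((638.9232177734375, 223.42166137695312), (94.8095474243164, 32.775211334228516), 83.09349822998047)
 y0.170 x 0.6222..0.6491 n200
 y0.178 x 0.6175..0.6506 n1257
 y0.186 x 0.6182..0.6511 n744
 y0.194 x 0.6191..0.6524 n776
 y0.202 x 0.6200..0.6534 n781
 y0.210 x 0.6469..0.6541 n522
 y0.218 x 0.6475..0.6555 n514
 y0.226 x 0.6488..0.6561 n514
 y0.234 x 0.6248..0.6574 n562
 y0.242 x 0.6248..0.6582 n738
 y0.250 x 0.6258..0.6589 n729
 y0.258 x 0.6268..0.6602 n753
 y0.266 x 0.6277..0.6546 n915
claw 554 [[0.5753 0.1934 0.1442]
 [0.5878 0.1981 0.1673]
 [0.5932 0.2055 0.1793]]
claw 556 [[0.5859 0.2525 0.145 ]
 [0.5934 0.256  0.1677]
 [0.5988 0.2607 0.1741]]
nose 379 [0.6119 0.2104 0.1623] [0.6651 0.2312 0.323 ]
```

View pics/w3c.png

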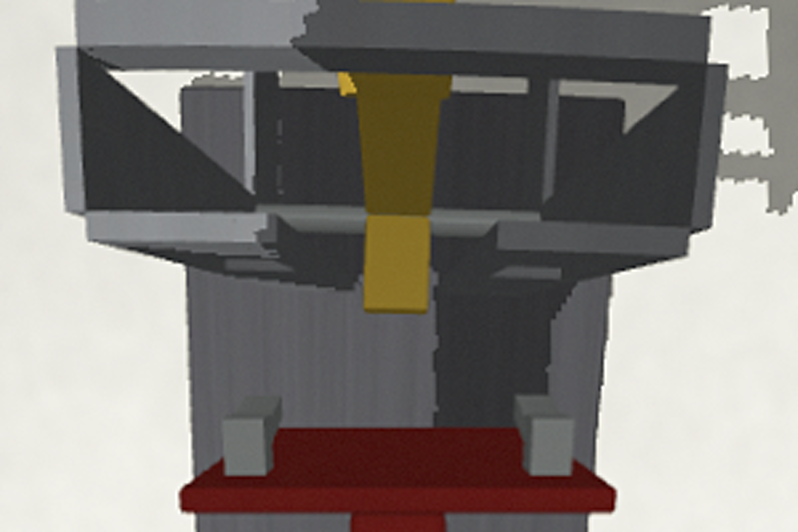

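Relative to the face, the plate is about 38.8 mm short, about 3.3 mm too far right, 6 mm too high and 1.5° under-turned. I'll correct those and come closer.

Request:
{"op": "apply_moves", "data": {
  "moves": [
    [0,[0,3,-6],-1.5],
    [0,[8,-1,0],0],
    [0,[6,-0.7,0],0],
    [0,[0,0,0],0],
    [0,[0,0,0],0]
  ]
}}

```text
time: 7.25
tool_pos: [0.5445, 0.2302, 0.1555]
eef_rot: [-2.155, 0.123, 2.155]
wrist_force: [-0.1, 0.0, -3.3]
gripper_width: 0.0179
```

```bash
cat > m.py <<'E'
from h import *
import sys
np.set_printoptions(precision=4,suppress=True)
def meas(tag):
    s=telemetry.observe();print(s["time"],s["tool_pos"],"F",s["wrist_force"]);T=R.from_rotvec(s["eef_rot"]).as_matrix();print("tool x",T[:,0],"yaw",np.degrees(np.arctan2(-(-T[0,1]),-T[1,1])))
    snap("wrist",tag);z=load(tag);P=cloud(z);hsv=cv2.cvtColor(z["im"],cv2.COLOR_RGB2HSV).astype(int)
    tp=s["tool_pos"]
    red=((hsv[...,0]<6)|(hsv[...,0]>172))&(hsv[...,1]>150)&(z["d"]>0)
    L=P-tp
    q=P[red&(L[...,2]>.01)&(L[...,2]<.03)&(L[...,0]>.035)&(L[...,0]<.08)&(abs(L[...,1])<.06)]
    pz=np.median(q[:,2]); ys=np.arange(q[:,1].min()+.003,q[:,1].max()-.003,.004)
    e=[(a+.002,np.percentile(w[:,0],98)) for a in ys for w in [q[(q[:,1]>=a)&(q[:,1]<a+.004)]] if len(w)>8]
    e=np.array(e);p=np.polyfit(e[:,0],e[:,1],1);r=e[:,1]-np.polyval(p,e[:,0]);e=e[abs(r)<.0012];p=np.polyfit(e[:,0],e[:,1],1)
    yc=(q[:,1].min()+q[:,1].max())/2;pc=np.array([np.polyval(p,yc),yc]);print("plate yaw",-np.degrees(np.arctan(p[0])),"centre",pc,"w",np.ptp(q[:,1]),"top z",pz,"claws z",pz-.023)
    U=P[(P[...,2]>.194)&(P[...,2]<.206)&(P[...,0]>.6)&(P[...,0]<.68)&(P[...,1]>.15)&(P[...,1]<.3)&(hsv[...,1]<80)]
    f=[]
    for a in np.r_[np.arange(.18,.206,.004),np.arange(.238,.266,.004)]:
        w=U[(U[:,1]>=a)&(U[:,1]<a+.004)]
        if len(w)>8:f.append((a+.002,np.percentile(w[:,0],2)))
    f=np.array(f);pf=np.polyfit(f[:,0],f[:,1],1);r=f[:,1]-np.polyval(pf,f[:,0]);f=f[abs(r)<.0015];pf=np.polyfit(f[:,0],f[:,1],1)
    a=np.arctan(pf[0]);xu=np.array([np.cos(a),-np.sin(a)]);yu=np.array([np.sin(a),np.cos(a)])
    lat=U[:,:2]@yu;mid=(lat.min()+lat.max())/2
    fr=(np.array([np.polyval(pf,.2254),.2254])@xu)
    print("upr yaw",-np.degrees(a),"n",len(U),"width",np.ptp(lat),"topz",np.median(U[:,2]),"face centre",fr*xu+mid*yu)
    print("gap fwd mm",1000*(fr-pc@xu),"need lateral mm",1000*(mid-pc@yu))
if __name__=="__main__": meas(sys.argv[1])
E
python3 m.py w4
```

```text
7.25 [0.5445 0.2302 0.1555] F [-0.0752  0.046  -3.3374]
tool x [ 0.0001  0.0076 -1.    ] yaw -6.975197401831171
plate yaw -6.966319494246862 centre [0.5992 0.2242] w 0.07831415854822713 top z 0.1757500007684068 claws z 0.1527500007684068
upr yaw -6.68052557011661 n 8165 width 0.09513620000106682 topz 0.19962649325661164 face centre [0.6233 0.2253]
gap fwd mm 23.79411357894623 need lateral mm 3.9140039960678386
```

View pics/w4.png

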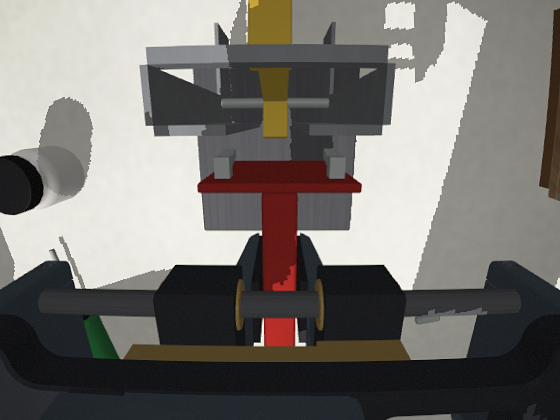

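Request:
{"op": "apply_moves", "data": {
  "moves": [
    [0,[0.4,3.7,-0.5],0.2],
    [0,[0,0,0],0],
    [0,[0,0,0],0]
  ]
}}

```text
time: 7.6
tool_pos: [0.5447, 0.2343, 0.1552]
eef_rot: [-2.157, 0.119, 2.157]
wrist_force: [-0.7, -0.6, -3.1]
gripper_width: 0.0177
```

```bash
python3 m.py w5
```

```text
7.6 [0.5447 0.2343 0.1552] F [-0.7189 -0.6283 -3.1493]
tool x [ 0.0003  0.0076 -1.    ] yaw -6.733102402985953
plate yaw -6.710640363795369 centre [0.5994 0.2283] w 0.07831946865776043 top z 0.17546863321751083 claws z 0.15246863321751083
upr yaw -6.812999340704268 n 8266 width 0.094992011848689 topz 0.19960367511196675 face centre [0.6233 0.2252]
gap fwd mm 24.011818317241197 need lateral mm -0.241829481443967
```

Aligned. Advancing along the uprights' axis.

Request:
{"op": "apply_moves", "data": {
  "moves": [
    [0,[6,-0.7,0],0],
    [0,[6,-0.7,0],0],
    [0,[4,-0.5,0],0],
    [0,[0,0,0],0]
  ]
}}

```text
time: 8.05
tool_pos: [0.5624, 0.2323, 0.1553]
eef_rot: [-2.158, 0.118, 2.157]
wrist_force: [-0.1, 0.1, -3.9]
gripper_width: 0.0179
```

```bash
python3 m.py w6
```

```text
8.05 [0.5624 0.2323 0.1553] F [-0.1099  0.1333 -3.8979]
tool x [ 0.0007  0.0077 -1.    ] yaw -6.718721137077413
plate yaw -6.6587781528857075 centre [0.6171 0.2263] w 0.07835040897276874 top z 0.17568194054297948 claws z 0.15268194054297948
upr yaw -6.930438063498305 n 7081 width 0.09469981128800592 topz 0.19967398127556943 face centre [0.6232 0.2254]
gap fwd mm 6.174702592480652 need lateral mm -0.14468274958329141
```

View pics/w6.png

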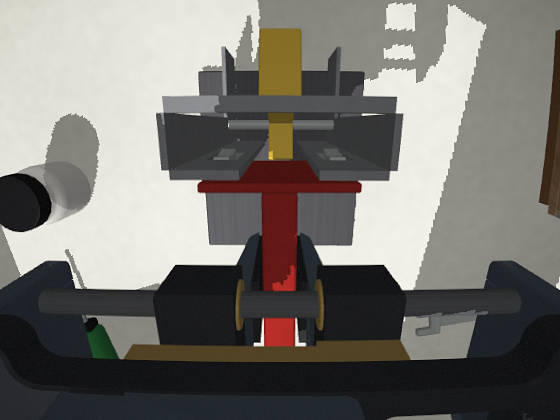

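The claw tips are through both slots, at wrist (228,155) and (335,155), with no contact force. Closing the last 6 mm.

Request:
{"op": "apply_moves", "data": {
  "moves": [
    [0,[3,-0.4,0],0],
    [0,[2.5,-0.2,0],0],
    [0,[0,0,0],0],
    [0,[0,0,0],0]
  ]
}}

```text
time: 8.5
tool_pos: [0.5678, 0.2316, 0.1551]
eef_rot: [-2.157, 0.119, 2.158]
wrist_force: [0.1, 0.2, -2.9]
gripper_width: 0.0177
```

```bash
python3 m.py w7
```

```text
8.5 [0.5678 0.2316 0.1551] F [ 0.0775  0.2122 -2.927 ]
tool x [ 0.0001  0.0075 -1.    ] yaw -6.721406906021794
plate yaw -6.7420700027943825 centre [0.6227 0.226 ] w 0.03607841744209794 top z 0.1754449500256942 claws z 0.15244495002569422
upr yaw -7.075908409621479 n 6941 width 0.09500966564032559 topz 0.1996780335283419 face centre [0.6232 0.2255]
gap fwd mm 0.5211675269922722 need lateral mm -0.4158465237374398
```

Request:
{"op": "apply_moves", "data": {
  "moves": [
    [0,[0.5,0,0],0],
    [0,[0,0,-3],0],
    [0,[0,0,-3],0],
    [0,[0,0,0],0]
  ]
}}

```text
time: 8.95
tool_pos: [0.5679, 0.2316, 0.1485]
eef_rot: [-2.157, 0.118, 2.158]
wrist_force: [-0.2, -0.5, -3.0]
gripper_width: 0.0179
```

```bash
python3 m.py w8
```

```text
8.95 [0.5679 0.2316 0.1485] F [-0.2266 -0.5298 -2.9804]
tool x [-0.0003  0.0075 -1.    ] yaw -6.709882931893404
plate yaw -6.476500903957586 centre [0.6228 0.2259] w 0.03567571214245413 top z 0.16883514562462018 claws z 0.1458351456246202
upr yaw -6.780597412839959 n 7827 width 0.09494498112988975 topz 0.19968437672911443 face centre [0.6231 0.2253]
gap fwd mm 0.40689794017145786 need lateral mm -0.5048378366677153
```

Request:
{"op": "apply_moves", "data": {
  "moves": [
    [0,[0,0,-2],0],
    [0,[0,0,-1.5],0],
    [0,[0,0,-1],0],
    [0,[0,0,0],0]
  ]
}}

```text
time: 9.4
tool_pos: [0.5681, 0.2317, 0.1438]
eef_rot: [-2.157, 0.118, 2.158]
wrist_force: [-0.4, -0.4, -2.6]
gripper_width: 0.0176
```

```bash
python3 m.py w9
```

```text
9.4 [0.5681 0.2317 0.1438] F [-0.3854 -0.3732 -2.6424]
tool x [ 0.0001  0.0075 -1.    ] yaw -6.7082612887146
plate yaw -6.143725156049382 centre [0.623 0.226] w 0.03573713577524448 top z 0.1641292853227665 claws z 0.1411292853227665
upr yaw -6.9861183077568345 n 8549 width 0.09516938206688458 topz 0.1996818044704558 face centre [0.6232 0.2255]
gap fwd mm 0.31952617497699176 need lateral mm -0.4031451981392209
```

Request:
{"op": "apply_moves", "data": {
  "moves": [
    [0,[0,0,-1],0],
    [0,[0,0,-1],0],
    [0,[0,0,0],0]
  ]
}}

```text
time: 9.75
tool_pos: [0.5682, 0.2319, 0.1426]
eef_rot: [-2.157, 0.118, 2.158]
wrist_force: [-1.6, 0.7, -1.2]
gripper_width: 0.0179
```

Now resting on the catch foot, since the load is coming off the wrist. Releasing and looking.

Request:
{"op": "apply_moves", "data": {
  "moves": [
    [0.45,[0,0,0],0],
    [0.45,[0,0,0],0],
    [0.45,[0,0,0],0],
    [0.45,[0,0,0],0]
  ]
}}

```text
time: 10.15
tool_pos: [0.5692, 0.2321, 0.1432]
eef_rot: [-2.159, 0.117, 2.155]
wrist_force: [0.5, 0.4, 0.4]
gripper_width: 0.0409
```

```bash
python3 m.py w10; python3 -c "
from h import *
snap('side','s10');crop('s10',230,100,330,180,8,'s10c')"
```

```text
10.15 [0.5692 0.2321 0.1432] F [0.5284 0.3561 0.4364]
tool x [ 0.0024  0.0085 -1.    ] yaw -6.7121671377752605
plate yaw -6.731725032719857 centre [0.6187 0.2265] w 0.04099738418988877 top z 0.16270436959619516 claws z 0.13970436959619517
upr yaw -6.964864326093147 n 8576 width 0.09485266687640126 topz 0.19966283977905436 face centre [0.6232 0.2253]
gap fwd mm 4.560787961280011 need lateral mm -0.6361765443171352
```

View pics/w10.png

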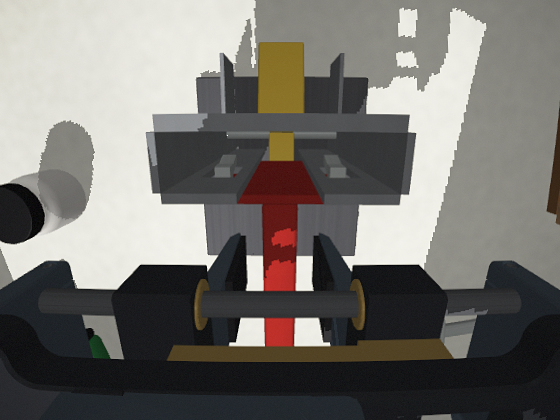

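View pics/s10c.png

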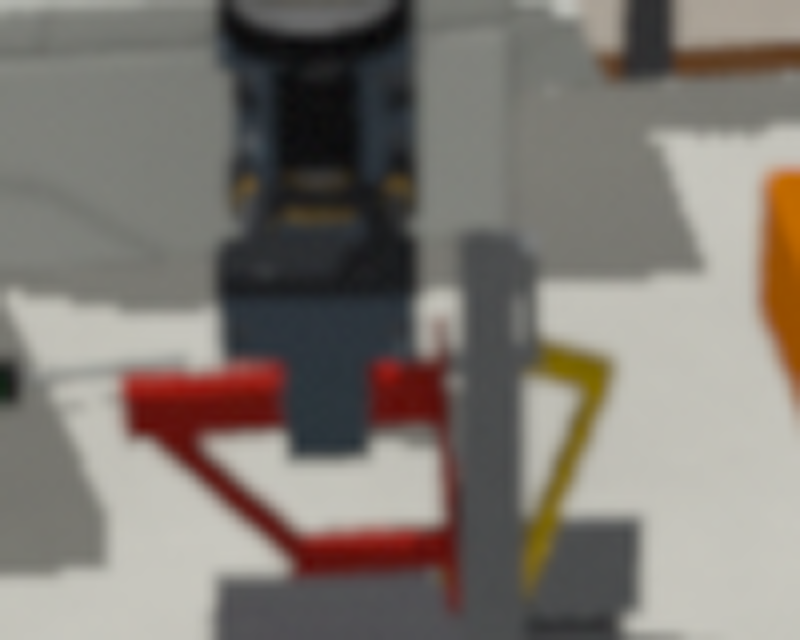

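Released. The bracket hangs hooked on both claws about 8 mm above home, leaning out about 2.5°, as the slack allows. Lifting off, closing the fingers and moving over the press point about 27 mm from the face.

Request:
{"op": "apply_moves", "data": {
  "moves": [
    [0.45,[0,0,15],0],
    [0.45,[0,0,25],0],
    [0.45,[0,0,20],0],
    [0,[0,0,0],0],
    [0,[10,-1.2,0],0],
    [0,[10,-1.2,0],0],
    [0,[6,-0.8,0],0],
    [0,[0,0,0],0],
    [0,[0,0,0],0]
  ]
}}

```text
time: 11.15
tool_pos: [0.5972, 0.2281, 0.2063]
eef_rot: [-2.157, 0.118, 2.157]
wrist_force: [0.4, 0.7, -0.4]
gripper_width: -0.0
```

```bash
python3 -c "
from h import *
s=telemetry.observe();print(s['tool_pos'],R.from_rotvec(s['eef_rot']).as_matrix(),s['gripper_width'])
snap('side','s11');crop('s11',230,80,330,160,8,'s11c');snap('wrist','w11')"
```

```text
[0.59724745 0.2280856  0.20628794] [[ 5.70257349e-04 -1.17187424e-01 -9.93109653e-01]
 [ 7.78301040e-03 -9.93079215e-01  1.17188301e-01]
 [-9.99969549e-01 -7.79621024e-03  3.45760219e-04]] -4.187885467176692e-06
```

View pics/w11.png

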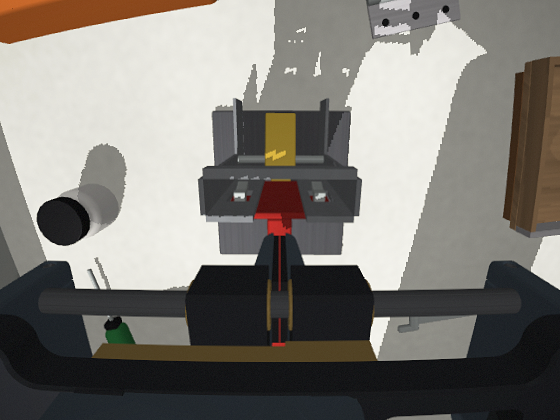

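View pics/s11c.png

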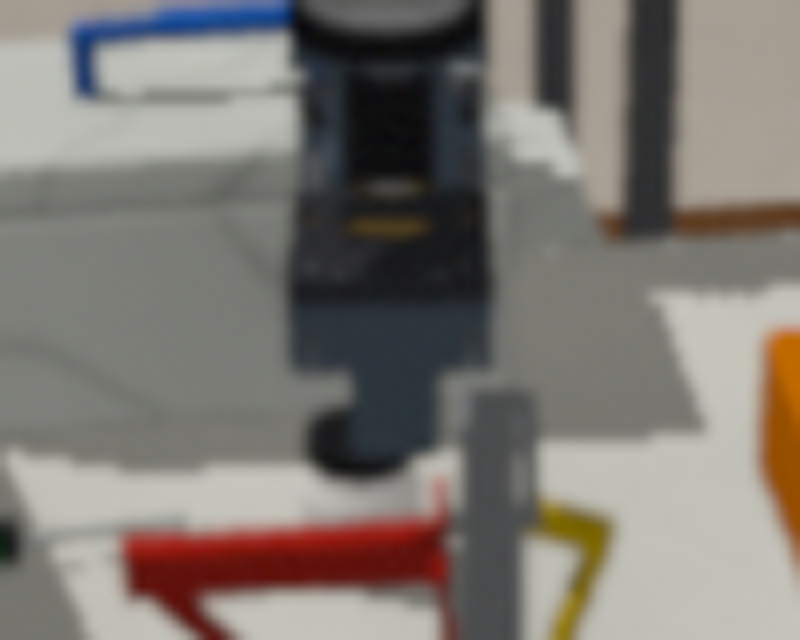

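Request:
{"op": "apply_moves", "data": {
  "moves": [
    [0,[0,0,-15],0],
    [0,[0,0,-12],0],
    [0,[0,0,-4],0],
    [0,[0,0,-3],0],
    [0,[0,0,0],0]
  ]
}}

```text
time: 11.75
tool_pos: [0.5973, 0.2285, 0.1695]
eef_rot: [-2.16, 0.117, 2.155]
wrist_force: [1.0, -0.6, 1.5]
gripper_width: 0.0004
```

Request:
{"op": "apply_moves", "data": {
  "moves": [
    [0,[0,0,-2],0],
    [0,[0,0,-2],0],
    [0,[0,0,-2],0]
  ]
}}

```text
time: 12.05
tool_pos: [0.5994, 0.2291, 0.1653]
eef_rot: [-2.164, 0.115, 2.15]
wrist_force: [-0.1, -1.0, 8.5]
gripper_width: 0.0005
```

Request:
{"op": "apply_moves", "data": {
  "moves": [
    [0,[-1.5,0,-2],0],
    [0,[-0.5,0,-2],0]
  ]
}}

```text
time: 12.25
tool_pos: [0.5995, 0.2295, 0.1631]
eef_rot: [-2.168, 0.114, 2.144]
wrist_force: [-2.1, -3.2, 17.2]
gripper_width: 0.0006
```

```bash
python3 -c "
from h import *
s=telemetry.observe();print(s['tool_pos'],s['wrist_force'],R.from_rotvec(s['eef_rot']).as_matrix()[:,0])
snap('side','s12');crop('s12',230,80,330,180,6,'s12c');snap('wrist','w12')
s=telemetry.observe();print(s['tool_pos'],s['wrist_force'])
"
```

```text
[0.59947075 0.22954456 0.16306888] [-2.05977384 -3.21176862 17.19278636] [ 0.01178789  0.01036139 -0.99987684]
[0.59942755 0.22952231 0.16312968] [ 0.34345063 -1.68855642  8.98409703]
```

View pics/w12.png

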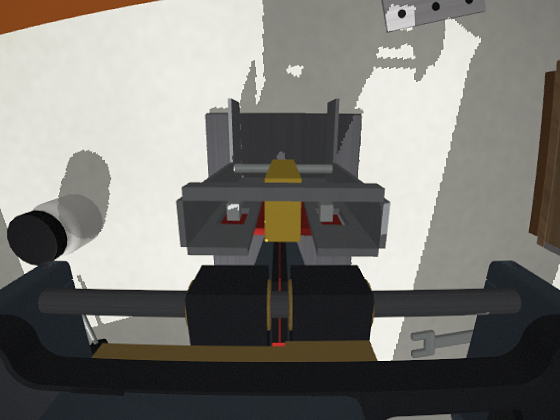

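View pics/s12c.png

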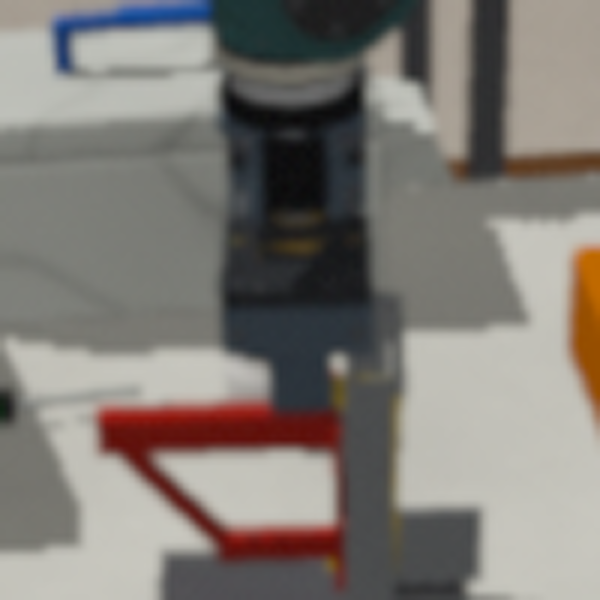

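The catch has swung over: the yellow nose is at wrist (283,240), in front of the face. The finger edge may be near the nose, so I'll back off slightly, press once more, then retreat to inspect.

Request:
{"op": "apply_moves", "data": {
  "moves": [
    [0,[0,0,3],0],
    [0,[-4,0.5,0],0],
    [0,[0,0,-3],0],
    [0,[0,0,-2],0],
    [0,[0,0,-2],0]
  ]
}}

```text
time: 12.85
tool_pos: [0.5953, 0.2301, 0.1623]
eef_rot: [-2.169, 0.114, 2.145]
wrist_force: [-18.8, -7.1, 43.4]
gripper_width: 0.0003
```

That press peaked at 43 N on the fingertips, so the bracket is firmly seated. Retreating straight up.

Request:
{"op": "apply_moves", "data": {
  "moves": [
    [0,[0,0,2],0],
    [0,[-1,0,10],0],
    [0,[-2,0,25],0],
    [0,[-10,0,25],0],
    [0,[-15,0,20],0],
    [0,[0,0,0],0],
    [0,[0,0,0],0]
  ]
}}

```text
time: 13.55
tool_pos: [0.565, 0.2298, 0.2468]
eef_rot: [-2.167, 0.114, 2.148]
wrist_force: [0.5, 0.8, -0.0]
gripper_width: 0.0002
```

```bash
python3 -c "
from h import *
np.set_printoptions(precision=4,suppress=True)
s=telemetry.observe();print(s['time'],s['tool_pos'],s['wrist_force'])
snap('side','s13');crop('s13',230,80,330,180,6,'s13c');snap('wrist','w13');snap('scene','f13');crop('f13',290,210,390,300,6,'f13c');crop('w13',180,100,380,250,4,'w13c')
z=load('w13');P=cloud(z);hsv=cv2.cvtColor(z['im'],cv2.COLOR_RGB2HSV).astype(int)
red=((hsv[...,0]<6)|(hsv[...,0]>172))&(hsv[...,1]>150)&(abs(P[...,1]-.226)<.06)
q=P[red&(P[...,2]>.145)&(P[...,0]>.5)&(P[...,0]<.64)]
print(len(q),q.min(0),q.max(0))
for a in np.arange(.48,.63,.01):
    w=q[(q[:,0]>=a)&(q[:,0]<a+.01)]
    if len(w)>10: print('x%.2f z %.4f n%d ymid %.4f'%(a,np.median(w[:,2]),len(w),(w[:,1].min()+w[:,1].max())/2))
ye=(hsv[...,0]>20)&(hsv[...,0]<32)&(hsv[...,1]>150)&(P[...,0]>.6)&(P[...,0]<.72)&(P[...,1]>.18)&(P[...,1]<.27)&(P[...,2]>.15)&(P[...,2]<.21)
print('nose',np.percentile(P[ye],[1,50,99],axis=0),ye.sum())
"
```

```text
13.55 [0.565  0.2298 0.2468] [ 0.4714  0.8477 -0.0083]
1659 [0.5003 0.1689 0.1452] [0.6265 0.2665 0.3587]
x0.50 z 0.1525 n18 ymid 0.2378
x0.51 z 0.1527 n20 ymid 0.2366
x0.52 z 0.1529 n18 ymid 0.2354
x0.53 z 0.1531 n19 ymid 0.2343
x0.54 z 0.1532 n22 ymid 0.2331
x0.55 z 0.1533 n161 ymid 0.2356
x0.56 z 0.1535 n201 ymid 0.2339
x0.57 z 0.1538 n208 ymid 0.2051
x0.58 z 0.1539 n281 ymid 0.2320
x0.59 z 0.1540 n227 ymid 0.2309
x0.60 z 0.1543 n231 ymid 0.2292
x0.61 z 0.1546 n190 ymid 0.2214
x0.62 z 0.1547 n63 ymid 0.2519
nose [[0.6153 0.2137 0.1682]
 [0.6322 0.224  0.1699]
 [0.6484 0.2345 0.1713]] 1087
```

View pics/w13c.png

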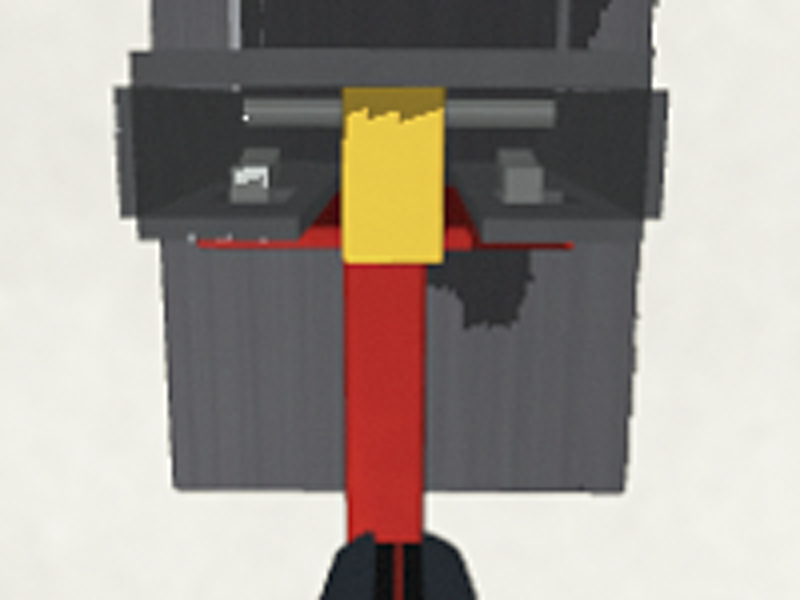

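View pics/s13c.png

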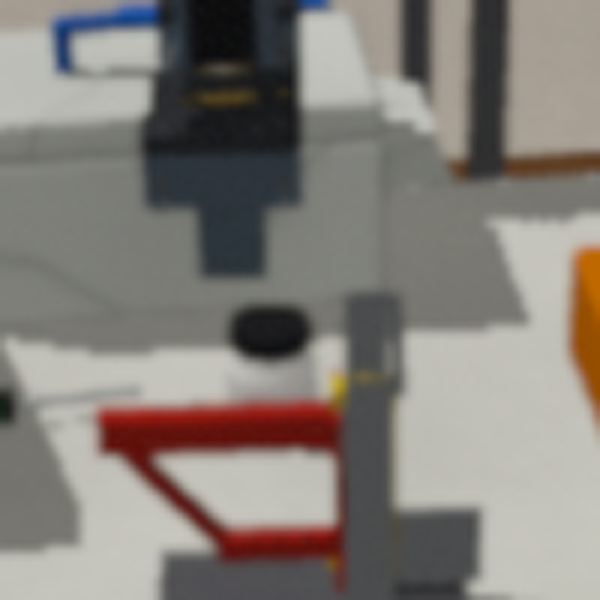

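View pics/f13c.png

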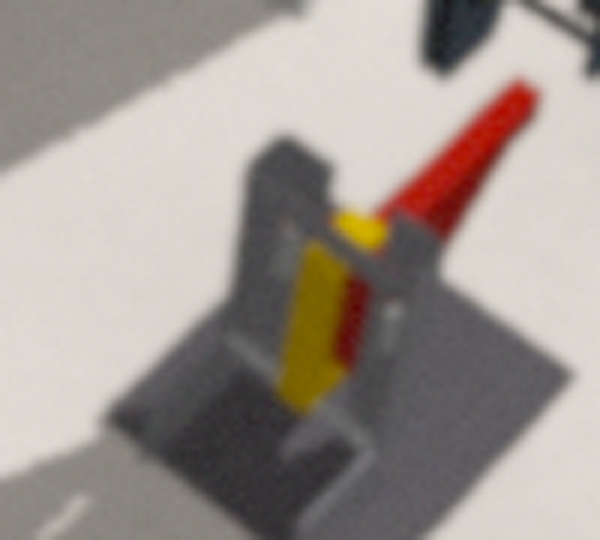

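Seated: the plate top measures 0.1547 m, which puts the claws at 0.1317 against home at 0.132. The arm slopes about 1°. The catch nose front is 7.8 mm ahead of the face with its top at 0.170, as given for closed. One check of the other things before handing in.

```bash
python3 - <<'E'
from h import *
a=cv2.imread("pics/side0.png");b=cv2.imread("pics/s13.png");cv2.imwrite("pics/cmp.png",np.vstack([cv2.resize(np.hstack([a[90:,120:],b[90:,120:]]),(800,300))]))
s=telemetry.observe();print(s["time"],s["joint_vel"],s["wrist_force"])
E
```

```text
13.7 [-0.00140096  0.00470243 -0.00085263 -0.00095722  0.00147407 -0.000643  ] [0.39704944 1.14423619 0.53933798]
```

View pics/cmp.png

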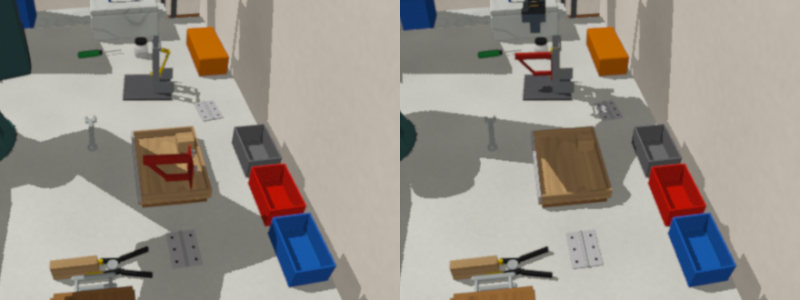

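The spanner, driver, clamp, hinges and jar are unchanged. The block is in shadow and hard to see, so I'll check it by depth, then hand in.

```bash
python3 - <<'E'
from h import *
for t in("side0","s13"):
    z=load(t);P=cloud(z);q=P[(P[...,0]>.55)&(P[...,0]<.7)&(P[...,1]>-.2)&(P[...,1]<-.06)&(abs(P[...,2]-.07)<.004)];print(t,len(q),np.median(q,0))
E
python3 - <<'E'
from plant import ctrl
print(ctrl.finish_job())
E
```

```text
side0 196 [ 0.67378257 -0.13378727  0.07006237]
s13 191 [ 0.6737531  -0.13382828  0.0702767 ]
the job is handed in; nothing more can be done
None
```

The bracket is hanging fully home on both claws with the yellow catch closed over it, and I handed the job in at 13.7 s; no verdict is reported. I lifted it over the front rail and drew it forward out of the shelf. I then hooked both claws into the slots, let go, and pressed down on the arm about 25 mm from the uprights' face.

**Last checks:**
- **Seat:** the claws are at 0.1317 m against a home height of 0.132 m. The arm showed about 1° of slope, well inside the limit.
- **Catch:** its nose reaches 7.8 mm in front of the face with its top at 0.170 m, which matches the closed position.
- **Robot:** the gripper is clear, with the wrist force near zero.
- **Other things:** the block has not moved by depth. The spanner, driver, clamp, hinge plates and jar look the same in the before-and-after pictures.

**Departures from plan:**
- My second press peaked at 43 N on the closed fingertips, more than the 5–20 N needed. That is below the 120 N wrist limit. The 40 N limit is for the arm and the gripper's body, and I saw no sign that either touched anything.
- After I released it, the bracket leaned out about 2.5° until the press seated it.

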